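Fasten the battery box cover with its quarter-turn stud

TASK

The batteries have been changed, but the battery box with the blue cover is not fastened yet: its winged quarter-turn stud still stands up. Press the wing down, turn it clockwise (seen from above) a full quarter turn to its stop so that the cam catches and the head stays down, and let go. The box with the white cover is already fastened: leave its stud as it is.

Things in the scene. Friction and masses are not known exactly. Their poses are not given: they have to be found in the camera images.
- blue_grip (a point): Middle of the wing on the BLUE-covered box, on the turning axis. The wing, a black bar 40 mm long (x), 12 thick (y: pinch along y), 22 high, stands on a round black head 48 mm across, 6 thick; the point is 11 below the wing's top, 11 above the head's upper face. z up; the frame turns and sinks with the wing. At the start x points away from the robot within 30 deg, the point 106 mm above the bench.
- blue_stud (a joint): How far that stud is pressed down, m: 0 up (orange band shows under the head), 0.014 bottom. A spring pushes up with 4 N at 0, 8 N at the bottom. The cam turns freely only when pressed more than 0.010 (else at most 8 degrees); fastened, it holds the stud at about 0.010. The box, 110 x 90 mm, cover 70 mm above the bench, is fixed.
- blue_wing (a joint): Turn of the blue box's wing, rad: 0 at the start, growing clockwise seen from above, stop at 1.57 (a quarter turn: fastened). Light friction, about 0.05 N m, and it stays where it is left. Left of the boxes stands a tall closed grinder (about x 0.43 to 0.87, y 0.17 to 0.58 m): come round its front, not through it.
- grey_wing (a joint): Turn of the wing on the second, like box with the WHITE cover, which stands left or right of the blue one: 1.57, head down and wing crosswise, already fastened; to be left so.

How it is judged:
By the outcome, as a careful person would: the job done as asked, in the order asked, and still so for the second after the job is handed in, with the robot touching nothing.
It also fails if it takes over 37 s, if anything falls off the work surface, if the arm or the gripper's body presses on something with over 40 N, if the wrist force passes 120 N, or if a joint passes its speed limit or range.

ROBOT

A 7-joint arm with a two-finger parallel gripper is mounted at the origin on a cart in front of the work surface, level with it; the furniture and walls round the work are solid. World frame = base frame: x ahead of the robot, y to its left, z up, the work surface at z = 0. Lengths are in m, angles in rad, forces in N, time in s.
With the tool pointing down it reaches from about 0.4 to 0.85 m from the base axis. Payload 10.4 kg.
Tool frame: the origin (TCP) lies where the fingers leave the gripper's body, on its centre line; the fingertips stand 70 mm ahead of it and the grasp point (between the pads) lies 51 mm ahead of it; z points along the fingers, y is the line along which they close (so a half turn about z gives the same grasp; the last joint's range is limited). The gripper opens to 87 mm and grips with 3 to 60 N. Pads are 19 mm wide; open, the fingers measure 117 mm over their backs; the gripper's body (75 mm by 190 mm) begins 51 mm behind the grasp point.
Start: joints at [-1.293, 0.332, -0.065, 1.46, 0.022, 1.35, -0.088], TCP at [0.185, 0.597, 0.292] pointing down, gripper open.
Joint ranges: [-2.6, 2.6], [-0.5, 2.12], [-1.47, 1.34], [0.16, 2.42], [-1.27, 4.41], [0.06, 2.06], [-2.6, 2.6]. Speed limits (rad/s): [2.22, 2.22, 2.79, 2.79, 3.14, 3.14, 3.14].

INTERFACE

Orientations are given as [roll, pitch, yaw] about the fixed x, y, z axes, in that order (R = Rz(yaw) Ry(pitch) Rx(roll)).
In Python, from cell import arm gives the robot as it stands.
- The arm moves only by the tool apply_moves, never from a script. Its argument "deltas" is a list that holds one entry, the list of rows, each a list of 7 numbers: the shift along the tool's x, y, z in m, then the turn, a rotation vector about the tool's x, y, z in degrees, then the finger opening in m, from 0 to 0.087. In form: [[[tx, ty, tz, ax, ay, az, jaw], ...]]. A call has exactly 5 rows; each row is the pose to reach, as a shift and turn from the pose commanded when the call began, along the tool's axes at that moment; what a row does not reach only later rows make up. A row lasts 1/8 s, in which the tool goes at most 62.5 mm and 10.7 degrees, less where a joint would pass 70% of its speed; a pose out of reach is approached as far as the arm can. A call with a gripper value outside its range is refused whole. The fingers move at their own pace and stop on an object; the grip force is fixed at half the most. Time passes only in rows, so rows that repeat a pose let the fingers close, or fill a call up. It gives the time, the measured TCP pose, the force, the opening and the grip force at its end, in the units of the state.
- arm.read_state(): the state, without advancing time (a new reading comes with each control period).
- arm.snapshot(name): name is "side" or "top"; returns the picture (400x640x3 uint8, red, green, blue); there is no depth.
- arm.camera_model(name): a dict with "K" (3x3 intrinsics, pixels), "camera_from_world" (4x4, takes a point from world to camera coordinates). Camera axes: x right, y up, looking along -z (the intrinsics and any distortion apply to the point x, -y, -z); pixel columns grow to the right and rows downward; lengths in m; the calibration is good to about 2 mm. A picture is of the moment at which its call begins. camera_model takes no time and is no camera call.
- arm.close_job(): hands the job in; it is judged then, once.
The state is a dict: "clock": time; "joint_positions": joint angles; "joint_velocities": joint speeds; "tau": joint torques, N m; "tcp_pos": TCP position; "eef_rot": TCP orientation; "force": force on the tool from outside, world axes, zero at the start; "wrist_torque": the same for the moment, N m; "width": finger opening in m; "finger_force": force on a finger pad.
Only numpy, scipy, OpenCV 4.12 (cv2) and the standard library are available. Lean on these libraries where they do the work, as an engineer would, in place of code of your own. Each camera call takes 0.05 s, during which the arm holds its last target. There are 200 camera calls.

## Working session

There is one attempt and no reset: what is moved stays moved. The work goes in short steps, Python scripts to look and compute and a tool call to move; the robot and the scene stay as the last step left them, time stands still between calls to the robot, and variables do not carry over. Pictures are saved under pics/ and viewed, at most 10 in all, crops included, and the job is handed in when it is done.

Besides the shell and the picture viewer there is one more tool, called after "Emit:" by a JSON object that holds its "op" and its "data", one argument or row to a line. apply_moves: Moves the arm, as the interface text tells. Its arguments: {"type":"object","properties":{"deltas":{"type":"array","items":{"type":"array","items":{"type":"array","items":{"type":"number"}}}}},"required":["deltas"]}

```bash
mkdir -p pics
python3 - <<'E'
from cell import arm
import cv2
for n in("side","top"):
    cv2.imwrite(f"pics/{n}0.png",arm.snapshot(n)[:,:,::-1]); m=arm.camera_model(n); print(n,m)
s=arm.read_state();print(s)
E
```

```text
side {'K': array([[445.76511771,   0.        , 309.96778736],
       [  0.        , 445.76511771, 199.05065416],
       [  0.        ,   0.        ,   1.        ]]), 'camera_from_world': array([[-0.66274974,  0.7488304 ,  0.00397585,  0.47148414],
       [-0.60019798, -0.5343631 ,  0.59516255,  0.17584895],
       [ 0.44780036,  0.39205753,  0.8035955 , -1.18760912],
       [ 0.        ,  0.        ,  0.        ,  1.        ]])}
top {'K': array([[375.03777958,   0.        , 319.12257194],
       [  0.        , 375.03777958, 202.00474044],
       [  0.        ,   0.        ,   1.        ]]), 'camera_from_world': array([[-0.0042402 , -0.99998158, -0.00434259, -0.12013358],
       [ 0.98165151, -0.00499026,  0.19061851, -0.55906894],
       [-0.19063667, -0.00345465,  0.98165459, -0.87792555],
       [ 0.        ,  0.        ,  0.        ,  1.        ]])}
{'clock': 0.1, 'joint_positions': array([-1.2926028 ,  0.33279501, -0.06469158,  1.4608362 ,  0.02159041,
        1.34991288, -0.08846957]), 'joint_velocities': array([-1.80062375e-04, -2.01190077e-03,  8.02675291e-06, -4.16647850e-03,
       -1.83702199e-03,  1.88298141e-03,  5.77355349e-04]), 'tau': array([ 3.25216992e-03, -6.24531126e+01,  2.58420833e-02, -3.90726328e+01,
       -6.14264351e-02,  3.65126110e-02,  5.23266363e-05]), 'tcp_pos': array([0.18510009, 0.59669495, 0.29155205]), 'eef_rot': array([-3.14033715e+00,  5.02876750e-05,  2.84083829e+00]), 'force': array([0.51291714, 0.73340792, 0.59228071]), 'wrist_torque': array([ 0.01578401, -0.01458818, -0.0134327 ]), 'finger_force': 0.0, 'width': 0.08688955162410485}
```

View pics/top0.png

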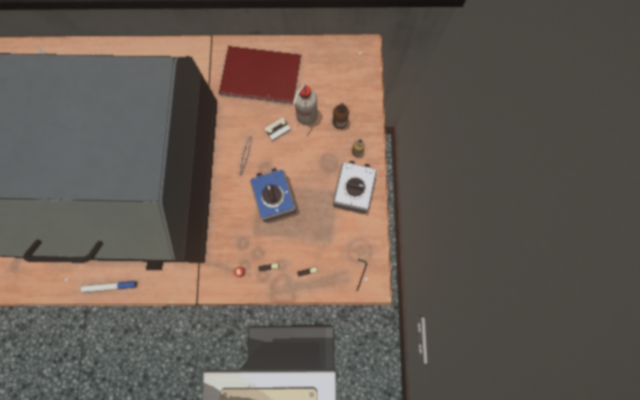

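View pics/side0.png

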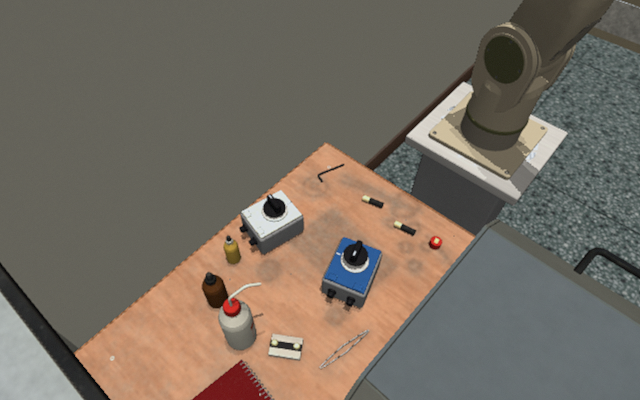

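The top view shows the blue box at about (272,193) with its black wing, and the white box to its right at (355,187). The side view shows the blue stud at (355,252) and the white one at (274,207). Next I measure from crops around the blue stud.

```bash
cat > h.py <<'E'
import numpy as np, cv2
from cell import arm
def ray(n,u,v):
    m=arm.camera_model(n);T=np.array(m["camera_from_world"]);K=m["K"]
    d=np.linalg.inv(K)@[u,v,1]; d=T[:3,:3].T@np.array([d[0],-d[1],-d[2]])
    return -T[:3,:3].T@T[:3,3], d/np.linalg.norm(d)
def plane(n,u,v,z):
    c,d=ray(n,u,v); return c+d*(z-c[2])/d[2]
def two(p,q):
    (a,d),(b,e)=ray("top",*p),ray("side",*q)
    s=np.linalg.lstsq(np.c_[d,-e],b-a,rcond=None)[0]
    P,Q=a+s[0]*d,b+s[1]*e; return (P+Q)/2,np.linalg.norm(P-Q)
def proj(n,P):
    m=arm.camera_model(n);T=np.array(m["camera_from_world"]); c=T[:3,:3]@P+T[:3,3]
    u=m["K"]@[c[0],-c[1],-c[2]]; return u[:2]/u[2]
E
python3 - <<'E'
from h import *
t=cv2.imread("pics/top0.png");s=cv2.imread("pics/side0.png")
for n,im,(x0,y0,x1,y1) in(("top",t,(245,165,305,225)),("side",s,(315,225,395,315))):
    h=cv2.cvtColor(im,cv2.COLOR_BGR2HSV)[y0:y1,x0:x1]
    blue=cv2.inRange(h,(100,120,60),(130,255,255))
    k=max(cv2.findContours(blue,0,2)[0],key=cv2.contourArea)
    r=cv2.minAreaRect(k);c=np.array(r[0])+[x0,y0]
    b=cv2.boxPoints(r)+[x0,y0]
    print(n,c,[plane(n,*p,.07)[:2].round(3) for p in b],plane(n,*c,.07).round(4))
    dark=cv2.inRange(h[:,:,2],0,60)&cv2.drawContours(np.zeros_like(blue),[k],-1,255,-1)
    for kk in cv2.findContours(dark,0,2)[0]:
        if cv2.contourArea(kk)>30: print(' dark',cv2.contourArea(kk),cv2.boundingRect(kk),np.array(cv2.fitEllipse(kk)[0])+[x0,y0])
a=cv2.resize(t[165:225,245:305],(400,400),interpolation=2);b=cv2.resize(s[225:315,315:395],(356,400),interpolation=2)
cv2.imwrite("pics/c0.png",np.hstack([a,b]))
E
```

```text
top [286.51470566 204.30882263] [array([ 0.539, -0.026]), array([ 0.571, -0.044]), array([ 0.561, -0.061]), array([ 0.529, -0.042])] [ 0.55   -0.0433  0.07  ]
side [352.17064285 264.31242371] [array([ 0.639, -0.028]), array([ 0.543, -0.064]), array([0.519, 0.018]), array([0.615, 0.048])] [ 0.5806 -0.0057  0.07  ]
```

View pics/c0.png

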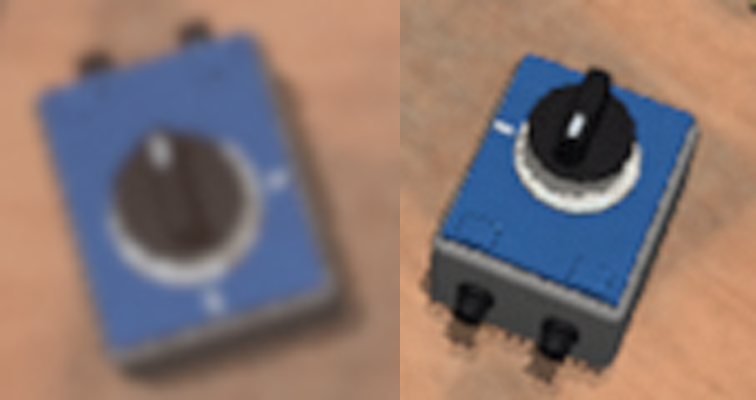

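In the crops the head centre is at top ≈(272.7,194.7) and side ≈(356,254). The white dot on the wing top is at top ≈(269.1,187.6) and side ≈(354.4,253.6), and the cover corners are clear in both.

Run:
```python
from h import *
T=lambda x,y:(245+x/6.667-.5,165+y/6.667-.5)
S=lambda x,y:(315+(x-400)/4.45-.5,225+y/4.444-.5)
print("head",plane("top",*T(183,198),.095),plane("side",*S(583,131),.095),two(T(183,198),S(583,131)))
print("dot",plane("top",*T(160,150),.117),plane("side",*S(576,127),.117),two(T(160,150),S(576,127)))
# cover corners: far-left, far-right, near-right, near-left as seen from robot
tc=[T(42,100),T(258,35),T(330,285),T(112,355)]
sc=[S(615,310),S(435,240),S(527,55),S(697,125)]
for n,c in(("top",tc),("side",sc)):
    P=np.array([plane(n,*p,.07) for p in c]);print(n,P[:,:2].round(4).tolist(),"ctr",P.mean(0))
    for i,j in((3,0),(2,1)): d=P[j]-P[i];print(np.linalg.norm(d),np.degrees(np.arctan2(d[1],d[0])))
a=plane("side",*S(598,75),.117);b=plane("side",*S(570,162),.117);print(a,b,np.degrees(np.arctan2(*(b-a)[1::-1])))
```

```text
head [ 0.56995848 -0.01060142  0.095     ] [ 0.57044714 -0.0077871   0.095     ] (array([ 0.56988848, -0.00936095,  0.09279623]), np.float64(0.002191314582539363))
dot [ 0.58240057 -0.00512504  0.117     ] [ 0.58197506 -0.00491382  0.117     ] (array([ 0.58222869, -0.00499684,  0.11730477]), np.float64(0.0003967404615035788))
top [[0.6128, 0.0457], [0.6373, -0.034], [0.5426, -0.0616], [0.5172, 0.0173]] ctr [ 0.57746786 -0.00814363  0.07      ]
0.0996983743338053 16.51987205797998
0.09860981576421911 16.260493598432397
side [[0.6169, 0.0484], [0.6426, -0.0295], [0.5435, -0.0587], [0.5214, 0.0214]] ctr [ 0.58110863 -0.00461221  0.07      ]
0.09917498352116566 15.759341593545088
0.10335311914777023 16.43284949387354
[ 0.55562881 -0.01363124  0.117     ] [0.59674876 0.00351897 0.117     ] 22.639921618871973
```

Emit:
{"op": "apply_moves", "data": {
  "deltas": [
    [[-0.012,-0.038,0,0,0,-10,0.087],[-0.024,-0.076,0,0,0,-20,0.087],[-0.036,-0.114,0,0,0,-30,0.087],[-0.048,-0.152,0,0,0,-40,0.087],[-0.06,-0.19,0,0,0,-50,0.087]]
  ]
}}

```text
clock: 0.72
tcp_pos: [0.1861, 0.3962, 0.2919]
eef_rot: [-3.141, -0.0, -2.564]
force: [0.5, 0.2, 0.3]
width: 0.087
finger_force: 0.0
```

```bash
cat >> h.py <<'E'
def go(x,y,z,yaw):
    s=arm.read_state();p=s["tcp_pos"];w=s["eef_rot"][2];d=np.array([x,y,z])-p
    az=(np.degrees(w)-yaw+180)%360-180
    print(round(s["clock"],2),p.round(4),np.degrees(s["eef_rot"]).round(1),s["force"].round(1),s["joint_positions"].round(2))
    print("tool",[round(v,4) for v in(d[0]*np.cos(w)+d[1]*np.sin(w),d[0]*np.sin(w)-d[1]*np.cos(w),-d[2])],"az",round(az,1))
E
python3 -c "
from h import *
go(.283,.283,.292,215);go(.36,.08,.292,205)"
```

```text
0.72 [0.1861 0.3962 0.2919] [-180.    -0.  -146.9] [0.5 0.2 0.3] [-1.13 -0.08 -0.1   1.92 -0.01  1.3   0.92]
tool [np.float64(-0.0194), np.float64(-0.1477), np.float64(-0.0001)] az -1.9
0.72 [0.1861 0.3962 0.2919] [-180.    -0.  -146.9] [0.5 0.2 0.3] [-1.13 -0.08 -0.1   1.92 -0.01  1.3   0.92]
tool [np.float64(0.0269), np.float64(-0.3599), np.float64(-0.0001)] az 8.1
```

Emit:
{"op": "apply_moves", "data": {
  "deltas": [
    [[-0.007,-0.05,0,0,0,0,0.087],[-0.014,-0.1,0,0,0,0,0.087],[-0.019,-0.148,0,0,0,0,0.087],[-0.008,-0.2,0,0,0,2,0.087],[0.004,-0.254,0,0,0,4,0.087]]
  ]
}}

```text
clock: 1.35
tcp_pos: [0.3206, 0.1803, 0.292]
eef_rot: [3.141, -0.0, -2.64]
force: [1.1, 0.4, -0.1]
width: 0.0871
finger_force: 0.0
```

```bash
python3 -c "
from h import *
go(.36,.08,.292,200);go(.571,-.009,.25,197)"
```

```text
1.35 [0.3206 0.1803 0.292 ] [ 180.    -0.  -151.3] [ 1.1  0.4 -0.1] [-0.89 -0.27  0.21  2.07  0.06  1.33  1.37]
tool [np.float64(0.0136), np.float64(-0.1069), np.float64(0.0)] az 8.7
1.35 [0.3206 0.1803 0.292 ] [ 180.    -0.  -151.3] [ 1.1  0.4 -0.1] [-0.89 -0.27  0.21  2.07  0.06  1.33  1.37]
tool [np.float64(-0.1287), np.float64(-0.2863), np.float64(0.042)] az 11.7
```

Emit:
{"op": "apply_moves", "data": {
  "deltas": [
    [[0.007,-0.053,0,0,0,3,0.087],[0.013,-0.107,0,0,0,6,0.087],[-0.015,-0.143,0,0,0,9,0.087],[-0.044,-0.179,0,0,0,11.7,0.087],[-0.072,-0.214,0,0,0,11.7,0.087]]
  ]
}}

```text
clock: 1.98
tcp_pos: [0.4875, 0.0282, 0.2922]
eef_rot: [-3.142, 0.0, -2.844]
force: [-0.3, 1.0, -0.6]
width: 0.0871
finger_force: 0.0
```

```bash
python3 -c "
from h import *
go(.571,-.009,.25,197)"
```

```text
1.98 [0.4875 0.0282 0.2922] [-180.    0. -163.] [-0.3  1.  -0.6] [-0.72  0.01  0.57  1.84 -0.    1.3   1.73]
tool [np.float64(-0.0689), np.float64(-0.06), np.float64(0.0422)] az 0.0
```

Emit:
{"op": "apply_moves", "data": {
  "deltas": [
    [[-0.025,-0.02,0,0,0,0,0.087],[-0.05,-0.04,0.02,0,0,0,0.087],[-0.069,-0.06,0.045,0,0,0,0.087],[-0.069,-0.06,0.072,0,0,0,0.06],[-0.069,-0.06,0.072,0,0,0,0.06]]
  ]
}}

```text
clock: 2.6
tcp_pos: [0.5688, -0.0082, 0.2182]
eef_rot: [3.141, -0.004, -2.844]
force: [0.8, 0.4, 0.4]
width: 0.0742
finger_force: 0.0
```

Run:
```python
from h import *
go(.571,-.009,.168,197)
t=arm.snapshot("top")[:,:,::-1];s=arm.snapshot("side")[:,:,::-1]
cv2.imwrite("pics/top1.png",t);cv2.imwrite("pics/side1.png",s)
a=cv2.resize(t[155:235,235:315],(400,400),interpolation=2);b=cv2.resize(s[205:305,305:405],(400,400),interpolation=2)
cv2.imwrite("pics/c1.png",np.hstack([a,b]))
p=arm.read_state()["tcp_pos"]
for n in("top","side"):print(proj(n,p-[0,0,.07]),proj(n,np.array([.571,-.009,.117])))
```

```text
2.6 [ 0.5688 -0.0082  0.2182] [ 180.    -0.3 -163. ] [0.8 0.4 0.4] [-0.6   0.3   0.63  1.74 -0.19  1.17  1.96]
tool [np.float64(-0.0019), np.float64(-0.0014), np.float64(0.0502)] az 0.0
[267.58231226 188.92574651] [270.05937408 191.76679966]
[358.34263584 238.55921311] [355.9415495  248.01291875]
```

View pics/c1.png

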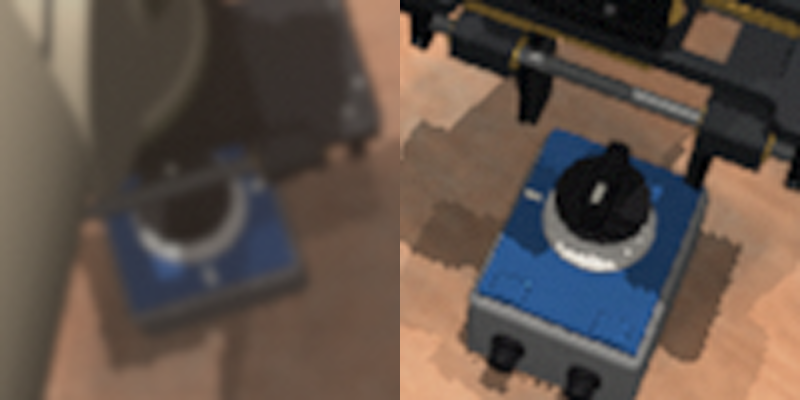

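Side crop: the fingertips straddle the wing, at crop (530,118) and (695,180). Their midpoint is near the predicted (358,239), and the tip line is parallel to the box's short edge. I'm going down and closing.

Emit:
{"op": "apply_moves", "data": {
  "deltas": [
    [[-0.002,-0.001,0.017,0,0,0,0.05],[-0.002,-0.001,0.033,0,0,0,0.05],[-0.002,-0.001,0.049,0,0,0,0.05],[-0.002,-0.001,0.049,0,0,0,0.03],[-0.002,-0.001,0.049,0,0,0,0.02]]
  ]
}}

```text
clock: 3.32
tcp_pos: [0.5723, -0.0085, 0.1714]
eef_rot: [-3.141, 0.0, -2.844]
force: [0.2, -0.3, -0.5]
width: 0.0372
finger_force: 0.0
```

Emit:
{"op": "apply_moves", "data": {
  "deltas": [
    [[0,0,0,0,0,0,0.014],[0,0,0,0,0,0,0.0],[0,0,0,0,0,0,0.0],[0,0,0,0,0,0,0.0],[0,0,0,0,0,0,0.0]]
  ]
}}

```text
clock: 3.95
tcp_pos: [0.5723, -0.0085, 0.1715]
eef_rot: [3.142, 0.0, -2.844]
force: [-0.3, 0.1, 2.7]
width: 0.0115
finger_force: 30.0
```

Run:
```python
from h import *
go(.571,-.009,.155,197);s=arm.read_state();print(s["width"],s["finger_force"],s["wrist_torque"])
s=arm.snapshot("side")[:,:,::-1]
cv2.imwrite("pics/c2.png",cv2.resize(s[190:310,285:435],(750,600),interpolation=2))
```

```text
3.95 [ 0.5723 -0.0085  0.1715] [ 180.     0.  -162.9] [-0.3  0.1  2.7] [-0.57  0.35  0.61  1.78 -0.23  1.08  1.99]
tool [np.float64(0.0014), np.float64(-0.0001), np.float64(0.0165)] az 0.1
0.011528486458510675 29.99903529882431 [0.03791669 0.107738   0.10390324]
```

View pics/c2.png

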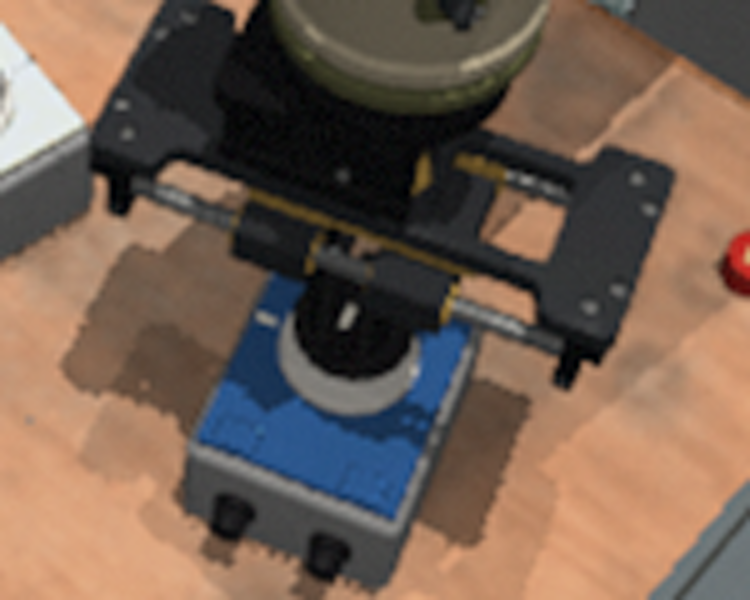

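The wing is held between the pads, with a width of 11.5 mm and a grip of 30 N. Now I press it down.

Emit:
{"op": "apply_moves", "data": {
  "deltas": [
    [[0,0,0.004,0,0,0,0],[0,0,0.008,0,0,0,0],[0,0,0.011,0,0,0,0],[0,0,0.0125,0,0,0,0],[0,0,0.0125,0,0,0,0]]
  ]
}}

```text
clock: 4.62
tcp_pos: [0.5723, -0.0084, 0.1587]
eef_rot: [3.142, 0.0, -2.844]
force: [-1.6, 0.4, 5.6]
width: 0.012
finger_force: 30.0
```

Emit:
{"op": "apply_moves", "data": {
  "deltas": [
    [[0,0,0,0,0,4,0],[0,0,0,0,0,8,0],[0,0,0,0,0,12,0],[0,0,0,0,0,16,0],[0,0,0,0,0,20,0]]
  ]
}}

```text
clock: 5.25
tcp_pos: [0.5724, -0.0093, 0.1589]
eef_rot: [-3.141, 0.001, 3.087]
force: [-0.7, -2.9, 6.3]
width: 0.0118
finger_force: 30.0
```

Run:
```python
from h import *
go(.571,-.009,.155,107);s=arm.read_state();print(s["width"],s["finger_force"],s["wrist_torque"])
s=arm.snapshot("side")[:,:,::-1]
cv2.imwrite("pics/c3.png",cv2.resize(s[190:310,285:435],(750,600),interpolation=2))
```

```text
5.25 [ 0.5724 -0.0093  0.1589] [-179.9    0.   176.9] [-0.7 -2.9  6.3] [-0.62  0.38  0.68  1.79 -0.27  1.06  1.67]
tool [np.float64(0.0014), np.float64(0.0002), np.float64(0.0039)] az 69.9
0.01180735876115754 30.00008314847946 [-0.62759035  0.16212432  0.02346552]
```

View pics/c3.png

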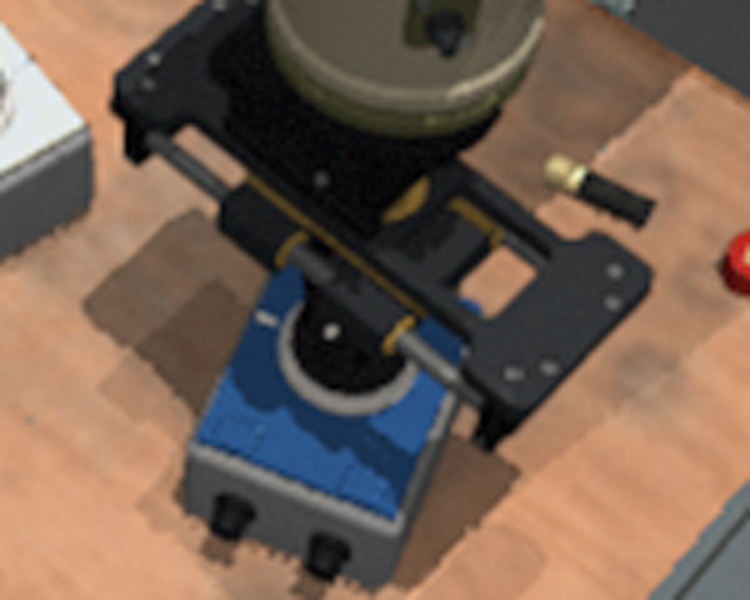

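The dot on the wing has moved from crop (348,315) to (332,330), so the stud sank and is turning with the gripper. Continuing the turn.

Emit:
{"op": "apply_moves", "data": {
  "deltas": [
    [[0,0,0.0003,0,0,8,0],[0,0,0.0005,0,0,16,0],[0,0,0.0005,0,0,24,0],[0,0,0.0005,0,0,32,0],[0,0,0.0005,0,0,40,0]]
  ]
}}

```text
clock: 5.92
tcp_pos: [0.5718, -0.0109, 0.1582]
eef_rot: [-3.139, 0.002, 2.386]
force: [-4.2, -7.1, 7.2]
width: 0.0121
finger_force: 30.0
```

Emit:
{"op": "apply_moves", "data": {
  "deltas": [
    [[0,0,0,0,0,8,0],[0,0,0,0,0,16,0],[0,0,0,0,0,22,0],[0,0,0,0,0,27,0],[0,0,0,0,0,29,0]]
  ]
}}

```text
clock: 6.55
tcp_pos: [0.5709, -0.0116, 0.1578]
eef_rot: [-3.138, 0.003, 1.881]
force: [-6.6, -8.8, 7.0]
width: 0.0112
finger_force: 30.0
```

Run:
```python
from h import *
go(.571,-.009,.155,107);s=arm.read_state();print(s["width"],s["finger_force"],s["wrist_torque"])
```

```text
6.55 [ 0.5709 -0.0116  0.1578] [-179.8    0.2  107.8] [-6.6 -8.8  7. ] [-0.8   0.47  0.93  1.8  -0.41  1.09  0.58]
tool [np.float64(0.0024), np.float64(0.0009), np.float64(0.0028)] az 0.8
0.011225340075993706 30.0053733587265 [-2.15272797  1.58395334  0.11182   ]
```

Emit:
{"op": "apply_moves", "data": {
  "deltas": [
    [[0,0,0,0,0,2,0],[0,0,0,0,0,4,0],[0,0,0,0,0,5,0],[0,0,0,0,0,6,0],[0,0,0,0,0,6,0]]
  ]
}}

```text
clock: 7.18
tcp_pos: [0.5708, -0.0115, 0.1578]
eef_rot: [-3.138, 0.003, 1.78]
force: [-7.5, -8.5, 6.6]
width: 0.0119
finger_force: 31.6
```

Run:
```python
from h import *
go(.571,-.009,.155,107);s=arm.read_state();print(s["width"],s["finger_force"],s["wrist_torque"])
```

```text
7.17 [ 0.5708 -0.0115  0.1578] [-179.8    0.2  102. ] [-7.5 -8.5  6.6] [-0.82  0.48  0.95  1.8  -0.43  1.09  0.49]
tool [np.float64(0.0024), np.float64(0.0007), np.float64(0.0028)] az -5.0
0.011894660511016697 31.6178516074433 [-2.19467565  1.67793273  0.65724648]
```

The torque rises to 0.66 N m at the stop. Releasing and lifting.

Emit:
{"op": "apply_moves", "data": {
  "deltas": [
    [[0,0,0,0,0,0,0.05],[0,0,0,0,0,0,0.05],[0,0,0,0,0,0,0.05],[0,0,0,0,0,0,0.05],[0,0,-0.01,0,0,0,0.05]]
  ]
}}

```text
clock: 7.8
tcp_pos: [0.5718, -0.0083, 0.1681]
eef_rot: [-3.14, -0.0, 1.782]
force: [-0.1, 0.1, 1.0]
width: 0.0479
finger_force: 0.0
```

Emit:
{"op": "apply_moves", "data": {
  "deltas": [
    [[0,0,-0.025,0,0,0,0.05],[0,0,-0.06,0,0,0,0.05],[0,0,-0.1,0,0,0,0.05],[0,0,-0.14,0,0,0,0.05],[0,0,-0.15,0,0,0,0.05]]
  ]
}}

```text
clock: 8.43
tcp_pos: [0.5729, -0.0089, 0.3213]
eef_rot: [3.138, -0.0, 1.781]
force: [-0.1, 0.8, 0.2]
width: 0.0501
finger_force: 0.0
```

Run:
```python
from h import *
go(.571,-.009,.155,107)
s=arm.snapshot("side")[:,:,::-1]
cv2.imwrite("pics/c4.png",cv2.resize(s[180:320,230:410],(771,600),interpolation=2))
```

```text
8.43 [ 0.5729 -0.0089  0.3213] [179.8  -0.  102. ] [-0.1  0.8  0.2] [-0.92  0.31  1.06  1.61 -0.28  1.39  0.38]
tool [np.float64(0.0003), np.float64(-0.0019), np.float64(0.1663)] az -5.0
```

View pics/c4.png

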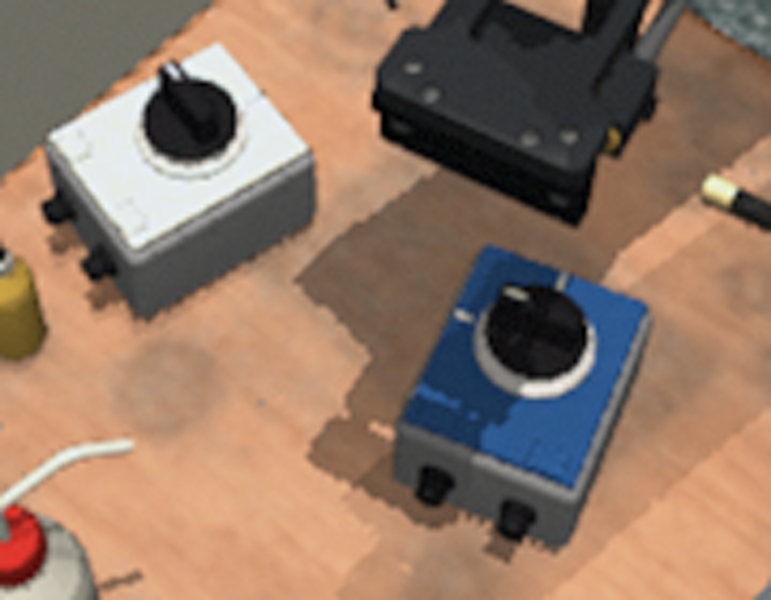

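The crop shows the blue stud low with its wing crosswise: the dot is at (515,293), on the left-mark side, and the white box is unchanged. I'll check the angle numerically.

Run:
```python
from h import *
q=plane("side",230+515/4.283-.5,180+293/4.286-.5,.107);h=plane("side",230+538/4.283-.5,180+336/4.286-.5,.085)
c=np.array([.571,-.0095,.107])
print(q,h,np.degrees(np.arctan2(*(q-c)[1::-1])),np.degrees(np.arctan2(*(q-h)[1::-1])),np.linalg.norm((q-c)[:2]))
```

```text
[ 0.57344061 -0.02102313  0.107     ] [ 0.57290891 -0.00602497  0.085     ] -78.04143474214045 -87.96967339205253 0.011778753012199291
```

```bash
python3 -c "
from cell import arm
print(arm.close_job())"
```

```text
the job is handed in; nothing more can be done
None
```

I pressed the blue box's stud down, turned it clockwise until the torque rose at the stop, and let go; the last picture shows the head staying down, the wing crosswise and the white box untouched. The job was handed in at about 8.5 s; no verdict came back.

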